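# Set a switch under the lighting unit's safety cap

### The job

Open the lighting control unit: squeeze the cap's two side tabs together, turn the cap about an eighth of a turn with the tabs held in, lift it off and stand it right way up on the counter beside the unit. Then take the stylus from its stand and with its tip press over the one rocker in the neck that is tipped opposite to the other two, not touching the rockers with the robot itself nor tipping those two. Put the stylus back home in its stand, and leave everything else on the counter where it is.

Things in the scene. Friction and masses are not known exactly. Their poses are not given: they have to be found in the camera images.
- unit: lighting control unit fixed to the counter: grey box 104 (x) x 92 (y) x 30 mm tall; origin at the centre of its underside, z up. Centred on top: a white neck (inner radius 18.5, outer 21, 16 mm tall) with bayonet lugs out to radius 24 on its +x and -x sides; on its +y and -y sides, at radius 29 to 33, stop posts 6 mm tall, one on either side of each cap tab. Rockers in the neck, under the cap
- cap: loose black squeeze-and-turn cap on the neck, 54 mm across, 30 mm tall, 85 g. Origin on its axis at the lower rim, z up; locked, the rim lies on the unit's top and the axes match the unit's. Tabs at its +y and -y sides, 66 mm over their faces. With both squeezed it turns either way and its lugs come free from 0.68 to 0.95 rad (0.8 is best); it then lifts straight off, 16 mm to clear the neck
- tab_left (a joint): spring tab on the cap's +y side, 18 mm wide, 1 to 23 mm above the rim. 0: out (start), caught between the stop posts, so the cap cannot turn; 0.005 m: fully in (56 mm over both tabs); it clears the posts from 0.0042 m. Spring 2.4 N out, 5.4 N in; springs out on release. Fingers must stay 8 mm or more above the unit's top to clear the posts
- tab_right (a joint): the same for the tab on the cap's -y side
- rocker_a (a joint): white rocker a, a see-saw paddle 14 mm long (along the unit's x), 7 mm wide, 3 mm thick, turning about a line along the unit's y. +0.35 rad: tipped with its +x end down; -0.35: its -x end down (+x end 2.4 mm above the middle). Stiff: about 1 N at 5 mm from the pivot moves it and it stays where it is left, so press it right over (3.5 mm down there). It starts at +0.35
- rocker_a_pivot (a point): middle of the top of rocker a, 40.5 mm above the counter; the rockers stand in one row along the unit's y at 10 mm spacing, in an order that changes from start to start
- rocker_a_base: an unmoving rocker mount inside the neck of the unit, 15 x 8.5 x 3 mm, carrying rocker a; origin at the centre of its underside, axes parallel to the unit's
- rocker_b (a joint): white rocker b, a see-saw paddle 14 mm long (along the unit's x), 7 mm wide, 3 mm thick, turning about a line along the unit's y. +0.35 rad: tipped with its +x end down; -0.35: its -x end down (+x end 2.4 mm above the middle). Stiff: about 1 N at 5 mm from the pivot moves it and it stays where it is left, so press it right over (3.5 mm down there). It starts at -0.35: the odd one out
- rocker_b_pivot (a point): middle of the top of rocker b, 40.5 mm above the counter; the rockers stand in one row along the unit's y at 10 mm spacing, in an order that changes from start to start
- rocker_b_base: an unmoving rocker mount inside the neck of the unit, 15 x 8.5 x 3 mm, carrying rocker b; origin at the centre of its underside, axes parallel to the unit's
- rocker_c (a joint): white rocker c, a see-saw paddle 14 mm long (along the unit's x), 7 mm wide, 3 mm thick, turning about a line along the unit's y. +0.35 rad: tipped with its +x end down; -0.35: its -x end down (+x end 2.4 mm above the middle). Stiff: about 1 N at 5 mm from the pivot moves it and it stays where it is left, so press it right over (3.5 mm down there). It starts at +0.35
- rocker_c_pivot (a point): middle of the top of rocker c, 40.5 mm above the counter; the rockers stand in one row along the unit's y at 10 mm spacing, in an order that changes from start to start
- rocker_c_base: an unmoving rocker mount inside the neck of the unit, 15 x 8.5 x 3 mm, carrying rocker c; origin at the centre of its underside, axes parallel to the unit's
- stylus: loose round metal stylus, 124 mm long, 35 g, upright in its stand. Origin at the centre of its lower tip, z along it to the top. Tip 4.4 mm thick for 16 mm, a cone, then a shaft 10 mm thick up to 50 mm; a black collar 21 mm across, 50 to 56 mm, rests on the stand's top; above it the handle, 11 mm thick, 56 to 124 mm
- stand: wooden stylus stand fixed to the counter, block 64 x 64 x 56 mm with a square through hole 14 mm wide in the middle, bevelled 3 mm at the mouth. Origin at the centre of its underside. (Fixed furniture bounds the work: a receipt printer, 155 mm tall, right of y = -0.14; the till, 350 mm tall, left of y = 0.42, beside which the arm may start; a display box beyond x = 0.74)
- socket (a point): centre of the hole's mouth on top of the stand, 56 mm above the counter; with the stylus home its collar rests here and its tip is 50 mm below
- tape_dispenser: bystander: weighted desk tape dispenser, 48 x 153 x 88 mm, long along its own y; origin at the centre of its underside
- stapler: bystander: stapler, 135 x 36 x 42 mm, long along its own x; origin at the centre of its underside
- candle: bystander: striped candle, 48 mm across, 65 mm tall; origin at the centre of its underside
- tin: bystander: round sweet tin, 62 mm across, 22 mm tall; origin at the centre of its underside
- quartz: bystander: six-sided quartz point lying down, 70 x 25 x 22 mm; origin at the centre of its underside
- card_game: bystander: small boxed card game standing up, 40 x 50 x 85 mm; origin at the centre of its underside
- amethyst: bystander: tumbled purple stone, 38 x 50 x 22 mm; origin at the centre of its underside
- jasper: bystander: tumbled red-brown stone, 36 x 38 x 18 mm; origin at the centre of its underside

How it is judged (in metres and radians):
On the way, in this order (a step that is already met when the one before it is completed fails the run):
1. both tabs are held squeezed in while the cap, still down on its neck, is turned past its stop posts (value of joint each of tab_left, tab_right above 0.0035 m and angle between the x axis of cap and the x axis of unit, either way round above 0.4 rad and z of cap in the frame of unit below 0.036 m), for 0.05 s.
2. the cap stands right way up on the counter beside the unit, released (height (world z) of cap below 0.006 m and angle between cap's own z axis and vertical below 0.1 rad and horizontal distance between cap and unit above 0.075 m and contact force between the fingers and cap below 0.3 N), for 0.2 s.
3. the stylus presses the odd rocker over (contact force between stylus and rocker_b_base above 0.2 N and value of joint rocker_b above 0.2 rad), for 0.04 s.
At the end, for the whole second after the job is handed in: All rockers above +0.25 rad. Stylus home in its stand: within 6 mm of the hole's axis, tip under 9.5 mm above the counter, upright within 0.12 rad. Cap upright (0.1 rad) on the counter, rim under 6 mm high, axis over 75 mm from the unit's. Cap and stylus released, at rest (all of step 2 and value of joint each of rocker_a, rocker_b, rocker_c above 0.25 rad and horizontal distance between stylus and socket below 0.006 m and angle between stylus's own z axis and vertical below 0.12 rad and height (world z) of stylus below 0.0095 m and linear speed of each of stylus, cap below 0.02 m/s and contact force between the fingers and stylus below 0.3 N); the robot touches nothing.
It fails at once if the robot itself touches a rocker (contact force between any of the fingers, the arm and rocker_a_base above 0.5 N or contact force between any of the fingers, the arm and rocker_b_base above 0.5 N or contact force between any of the fingers, the arm and rocker_c_base above 0.5 N).
It fails at once if one of the two other rockers is tipped over (value of joint any of rocker_a, rocker_c below 0 rad).
It fails at once if a bystander is pushed more than 25 mm from where it stood (distance of any of tape_dispenser, stapler, candle, tin, quartz, card_game, amethyst, jasper from where it was at the start of the episode above 0.025 m).
It also fails if it takes over 54 s, if anything falls off the work surface, if the arm or the gripper's body presses on something with over 40 N, if the wrist force passes 120 N, or if a joint passes its speed limit or range.

### The arm

A 7-joint arm with a two-finger parallel gripper is mounted at the origin on a cart in front of the work surface, level with it; the furniture and walls round the work are solid. World frame = base frame: x ahead of the robot, y to its left, z up, the work surface at z = 0. Lengths are in mm, angles in rad, forces in N, time in s.
With the tool pointing down it reaches from about 400 to 875 mm from the base axis. Payload 4.4 kg.
Tool frame: the origin (TCP) lies between the finger pads; the fingertips stand ctrl.tcp_to_tips ahead of it and the grasp point (between the pads) lies 8 mm behind it (ctrl.tcp_to_tips is the distance from the TCP to the fingertips, in mm); z points along the fingers, y is the direction in which the jaws open and shut (so a half turn about z gives the same grasp; the last joint's range is limited). The gripper opens to 85 mm and grips with 20 to 120 N. Pads are 22 mm wide; open, the fingers measure 114 mm over their backs; the gripper's body (76 mm by 85 mm) begins 54 mm behind the grasp point. The pads swing forward as they close: fully open they stand 13 mm farther back than shut.
Start: joints at [-1.34, 0.628, 0.038, 1.517, -0.027, 0.996, -0.02], TCP at [190.076, 621.602, 242.313] pointing down, gripper open.
Joint ranges: [-3.06, 3.06], [-0.37, 2.12], [-1.25, 1.32], [0.18, 2.47], [-1.1, 4.24], [0.23, 1.98], [-2.94, 2.94]. Speed limits (rad/s): [2.57, 2.57, 3.14, 3.14, 3.14, 3.14, 3.14].

### API

Orientations are given as [roll, pitch, yaw] about the fixed x, y, z axes, in that order (R = Rz(yaw) Ry(pitch) Rx(roll)).
In Python, from cell import ctrl gives the robot as it stands.
- The arm moves only by the tool send_rows, never from a script. Its argument "rows" is a list of rows, each an object of numbers: "x", "y", "z": the shift along the world's x, y, z in cm; "roll": the turn about the world's z in degrees; "claw": the closure, from 0 (fully open) to 1 (shut). A call has 1 to 5 rows; each row is the pose to reach, as a shift and turn from the pose commanded when the call began; what a row does not reach only later rows make up. A row lasts 1/12 s, in which the tool goes at most 41.7 mm and 7.16 degrees, less where a joint would pass 70% of its speed; a pose out of reach is approached as far as the arm can. A call with a gripper value outside its range is refused whole. The fingers move at their own pace and stop on an object; the grip force is fixed at half the most. Time passes only in rows, so rows that repeat a pose let the fingers close. It gives the time, the measured TCP pose, the force and the opening at its end, in the units of the state.
- ctrl.read_state(): the state, without advancing time (a new reading comes with each control period).
- ctrl.get_image(name): name is "side" or "top"; returns (picture, depth): 384x512x3 uint8, blue, green, red; 384x512 float32, mm along the optical axis (not along the pixel's ray), 0 where there is no reading.
- ctrl.get_calibration(name): a dict with "intrinsics" (3x3 intrinsics, pixels), "T" (4x4, takes a point from camera to world coordinates). Camera axes: x right, y down, z forward; pixel columns grow to the right and rows downward; lengths in mm; the calibration is good to about 2 mm. A picture is of the moment at which its call begins. get_calibration takes no time and is no camera call.
- ctrl.finish_job(): hands the job in, once; it reports no verdict.
Trained networks look in the newest picture that a camera, given by its name, has taken for a name from the list of things; names that differ only in an ending like _2 or _b are one class to them, and where a whole thing is asked for, a point or a joint stands for the part that bears it (a point fixed in the world has none). Each returns a list of dicts, best first, with "confidence" (0 to 1); they miss things now and then, are a little off and sometimes report something else, mostly with a low value. They report only what shows in the picture. A call takes as long as a camera call.
- ctrl.recognise(camera, query): "uv" ([column, row] in pixels, amid what is visible of it).
- ctrl.regions_of(camera, query): "region" (384x512 bool, what is visible of it) and "uv" ([column, row] in pixels, amid what is visible of it).
- ctrl.place_of(camera, query): "uv" ([column, row] in pixels: a listed point, or the origin of a listed thing).
The state is a dict: "clock": time; "qpos": joint angles; "qd": joint speeds; "tau": joint torques, N m; "eef_pos": TCP position; "tool_rot": TCP orientation; "force": force on the tool from outside, world axes, zero at the start; "torque": the same for the moment, N m; "width": finger opening in mm.
Only numpy, scipy, OpenCV 4.12 (cv2) and the standard library are available. Lean on these libraries where they do the work, as an engineer would, in place of code of your own. Each camera call takes 0.05 s, during which the arm holds its last target. There are 200 camera calls.

## Working session

There is one attempt and no reset: what is moved stays moved. The work goes in short steps, Python scripts to look and compute and a tool call to move; the robot and the scene stay as the last step left them, time stands still between calls to the robot, and variables do not carry over. Pictures are saved under pics/ and viewed, on a budget of 10 in all, crops included, one or two more only if the job needs it, and the job is handed in when it is done.

Besides the shell and the picture viewer there is one more tool, called after ">>>" by a JSON object that holds its "fn" and its "kwargs", one argument or row to a line. send_rows: Moves the arm, as the interface text tells. Its arguments: {"type":"object","properties":{"rows":{"type":"array"}},"required":["rows"]}

```bash
mkdir -p pics; ls; cat > h.py <<'E'
import numpy as np, cv2
from cell import ctrl
def cal(n):
    c=ctrl.get_calibration(n); return np.array(c["intrinsics"]),np.array(c["T"])
def at_z(n,uv,z):
    K,T=cal(n); d=T[:3,:3]@np.linalg.inv(K)@[uv[0],uv[1],1]; o=T[:3,3]
    return o+d*(z-o[2])/d[2]
def cloud(n,dep):
    K,T=cal(n); v,u=np.mgrid[:384,:512]
    p=np.stack([(u-K[0,2])/K[0,0]*dep,(v-K[1,2])/K[1,1]*dep,dep],-1)
    return p@T[:3,:3].T+T[:3,3]
E
python3 - <<'E'
from h import *
print(ctrl.read_state(), ctrl.tcp_to_tips)
ims=[]
for n in("top","side"):
    im,d=ctrl.get_image(n); cv2.imwrite(f"pics/{n}0.png",im); np.save(f"{n}0.npy",d)
    print(n,cal(n)[1].round(3).tolist(),cal(n)[0][0,0])
    for q,z in(("unit",0),("cap",30),("stylus",6),("socket",56),("stand",0),("tape_dispenser",0),("stapler",0),("candle",0),("tin",0),("quartz",0),("card_game",0),("amethyst",0),("jasper",0)):
        r=ctrl.place_of(n,q)
        for e in r[:2]: print(n,q,np.round(e["uv"],1),round(e["confidence"],2),at_z(n,e["uv"],z).round(1))
E
```

```text
pics
{'clock': 0.0, 'qpos': array([-1.33977226,  0.62933496,  0.03841548,  1.5184081 , -0.02700205,
        0.99631914, -0.02000178]), 'qd': array([ 0.00068151, -0.00046492,  0.00090693, -0.00053216,  0.00159939,
        0.00072623,  0.00033354]), 'tau': array([ 2.75262491e-04, -5.63396215e+01,  1.22662023e+00, -1.93449533e+01,
        1.11411445e-02,  1.03152022e-02, -5.31701275e-06]), 'eef_pos': array([189.88786619, 620.98346059, 241.38301934]), 'tool_rot': array([-3.13964023e+00,  8.96057253e-06,  2.84478622e+00]), 'force': array([-0.20158387,  0.23773083,  0.13985505]), 'torque': array([-0.02025472, -0.02781161, -0.02114683]), 'width': 85.26810629910209} 11.0
top [[-0.002, -0.981, 0.192, 302.555], [-1.0, 0.003, 0.007, 102.926], [-0.008, -0.192, -0.981, 1169.628], [0.0, 0.0, 0.0, 1.0]] 410.10203289996844
top unit [295.4 201.5] 0.72 [499.4 -11.9   0. ]
top cap [296.8 200.7] 0.7 [496.7 -12.9  30. ]
top stylus [326.9 142.3] 0.6 [ 675.5 -108.1    6. ]
top stylus [226.6 187.2] 0.37 [541. 187.   6.]
top socket [226.  183.1] 0.6 [542.4 185.2  56. ]
top stand [230.9 188.7] 0.7 [537.8 174.
[... 939 characters left out ...]
3] 0.33 [489.7 -29.3  30. ]
side stylus [265.3 252.1] 0.38 [497.6 -10.5   6. ]
side socket [250.8 179.6] 0.71 [548.8 199.9  56. ]
side socket [246.2 314.5] 0.57 [ 384.  -194.5   56. ]
side stand [250.1 200.8] 0.82 [544.5 192.8   0. ]
side tape_dispenser [289.7 174.6] 0.76 [696.6 278.6   0. ]
side stapler [319.1 205.9] 0.61 [693.6 109.9   0. ]
side candle [182.5 176.8] 0.56 [417.5 372.7   0. ]
side candle [348.  238.6] 0.23 [687.5 -27.9   0. ]
side tin [344.7 239.2] 0.91 [679.5 -27.1   0. ]
side tin [267.2 253.4] 0.42 [502.6  -9.1   0. ]
side quartz [208.7 239.7] 0.51 [403.1  79.5   0. ]
side amethyst [243.9 313. ] 0.74 [ 399.9 -142.2    0. ]
side jasper [284.1 220.9] 0.56 [586.   83.6   0. ]
```

```bash
python3 - <<'E'
from h import *
a=cv2.imread("pics/top0.png")[115:260,140:360]; b=cv2.imread("pics/side0.png")[110:335,150:400]
a=cv2.resize(a,None,fx=3.6,fy=3.6,interpolation=2); cv2.imwrite("pics/a0.png",a)
b=cv2.resize(b,None,fx=2.6,fy=2.6,interpolation=2); cv2.imwrite("pics/b0.png",b)
# depth based
for n in("top","side"):
    d=np.load(n+"0.npy"); P=cloud(n,d)
    m=(abs(P[...,0]-500)<90)&(abs(P[...,1]+12)<90)&(d>0)
    Q=P[m]
    for lo,hi in((25,35),(55,66)):
        s=Q[(Q[:,2]>lo)&(Q[:,2]<hi)]
        r=cv2.minAreaRect(s[:,:2].astype(np.float32)); print(n,lo,len(s),np.median(s[:,2]).round(1),np.round(r[0],1),np.round(r[1],1),round(r[2],1))
    m=(abs(P[...,0]-545)<70)&(abs(P[...,1]-190)<70)&(d>0);Q=P[m]
    for lo,hi in((50,62),(112,130)):
        s=Q[(Q[:,2]>lo)&(Q[:,2]<hi)]
        if len(s)<3: print(n,len(s));continue
        r=cv2.minAreaRect(s[:,:2].astype(np.float32)); print(n,'stand',lo,len(s),np.median(s,0).round(1),np.round(r[0],1),np.round(r[1],1),round(r[2],1))
E
```

```text
top 25 809 30.5 [486.8   7.2] [129.6 137.6] 85.6
top 55 300 60.6 [501.1 -12.2] [51.7 54.4] 34.4
top stand 50 478 [533.9 182.6  56.3] [537.  184.4] [64.5 63.8] 9.1
top stand 112 13 [535.  183.3 128.6] [536.1 184. ] [8.1 8.2] 1.4
side 25 1011 29.9 [503.2 -13.8] [ 94.6 103.5] 86.8
side 55 378 59.9 [503.8 -14.4] [53.3 52. ] 39.2
side stand 50 402 [534.7 175.5  56.1] [538.2 182.3] [66.6 68.4] 9.5
side stand 112 34 [538.  180.7 123.5] [539.1 181.5] [13.1  9.3] 68.6
```

View pics/a0.png

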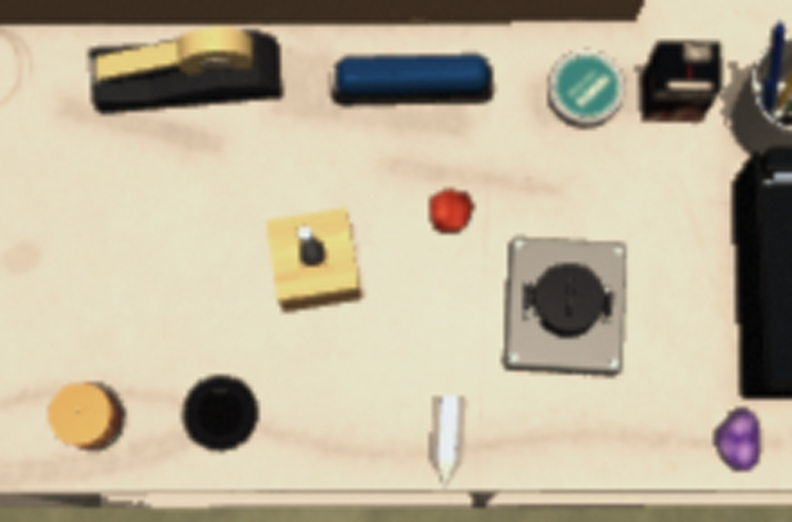

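View pics/b0.png

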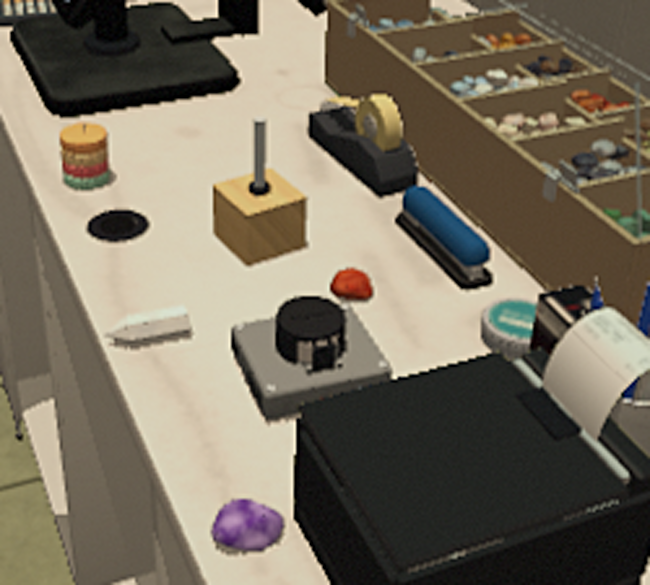

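>>> {"fn": "send_rows", "kwargs": {
  "rows": [
    {"x": 4, "y": -20, "roll": 13.2, "claw": 0},
    {"x": 4, "y": -20, "roll": 13.2, "claw": 0},
    {"x": 4, "y": -20, "roll": 13.2, "claw": 0},
    {"x": 4, "y": -20, "roll": 13.2, "claw": 0},
    {"x": 4, "y": -20, "roll": 13.2, "claw": 0}
  ]
}}

```text
$.rows[0]: bad value
```

>>> {"fn": "send_rows", "kwargs": {
  "rows": [
    {"x": 11, "y": -17.5, "claw": 0},
    {"x": 11, "y": -17.5, "claw": 0},
    {"x": 11, "y": -17.5, "claw": 0},
    {"x": 11, "y": -17.5, "claw": 0},
    {"x": 11, "y": -17.5, "claw": 0}
  ]
}}

```text
$.rows[0]: bad value
```

>>> {"fn": "send_rows", "kwargs": {
  "rows": [
    {"x": 11, "y": -17.5, "claw": 0},
    {"x": 11, "y": -17.5, "claw": 0},
    {"x": 11, "y": -17.5, "claw": 0},
    {"x": 11, "y": -17.5, "claw": 0},
    {"x": 11, "y": -17.5, "claw": 0}
  ]
}}

```text
$.rows[0]: bad value
```

>>> {"fn": "send_rows", "kwargs": {
  "rows": [
    {"x": 5.2, "y": -8.5, "z": -5, "claw": 0},
    {"x": 5.2, "y": -8.5, "z": -5, "claw": 0},
    {"x": 5.2, "y": -8.5, "z": -10, "claw": 0},
    {"x": 5.2, "y": -8.5, "z": -13, "claw": 0},
    {"x": 5.2, "y": -8.5, "z": -13, "claw": 0}
  ]
}}

```text
$.rows[0]: bad value
```

>>> {"fn": "send_rows", "kwargs": {
  "rows": [
    {"x": 4, "y": -20, "z": 0, "roll": 13.2, "claw": 0},
    {"x": 4, "y": -20, "z": 0, "roll": 13.2, "claw": 0},
    {"x": 4, "y": -20, "z": 0, "roll": 13.2, "claw": 0},
    {"x": 4, "y": -20, "z": 0, "roll": 13.2, "claw": 0},
    {"x": 4, "y": -20, "z": 0, "roll": 13.2, "claw": 0}
  ]
}}

```text
clock: 1.82
eef_pos: [230.4, 418.9, 242.4]
tool_rot: [-3.141, 0.0, 3.075]
force: [-0.0, 0.6, 0.5]
width: 85.3
```

>>> {"fn": "send_rows", "kwargs": {
  "rows": [
    {"x": 11, "y": -17.5, "z": 0, "roll": 0, "claw": 0},
    {"x": 11, "y": -17.5, "z": 0, "roll": 0, "claw": 0},
    {"x": 11, "y": -17.5, "z": 0, "roll": 0, "claw": 0},
    {"x": 11, "y": -17.5, "z": 0, "roll": 0, "claw": 0},
    {"x": 11, "y": -17.5, "z": 0, "roll": 0, "claw": 0}
  ]
}}

```text
clock: 2.23
eef_pos: [340.9, 244.7, 242.7]
tool_rot: [3.141, 0.001, 3.075]
force: [-0.2, 0.6, 0.9]
width: 85.4
```

>>> {"fn": "send_rows", "kwargs": {
  "rows": [
    {"x": 11, "y": -17.5, "z": 0, "roll": 0, "claw": 0},
    {"x": 11, "y": -17.5, "z": 0, "roll": 0, "claw": 0},
    {"x": 11, "y": -17.5, "z": 0, "roll": 0, "claw": 0},
    {"x": 11, "y": -17.5, "z": 0, "roll": 0, "claw": 0},
    {"x": 11, "y": -17.5, "z": 0, "roll": 0, "claw": 0}
  ]
}}

```text
clock: 2.65
eef_pos: [451.1, 69.4, 242.7]
tool_rot: [3.141, 0.001, 3.075]
force: [0.1, 0.8, -0.5]
width: 85.3
```

>>> {"fn": "send_rows", "kwargs": {
  "rows": [
    {"x": 5.2, "y": -8.5, "z": -3, "roll": 0, "claw": 0},
    {"x": 5.2, "y": -8.5, "z": -6, "roll": 0, "claw": 0},
    {"x": 5.2, "y": -8.5, "z": -10, "roll": 0, "claw": 0},
    {"x": 5.2, "y": -8.5, "z": -13, "roll": 0, "claw": 0},
    {"x": 5.2, "y": -8.5, "z": -13, "roll": 0, "claw": 0}
  ]
}}

```text
clock: 3.07
eef_pos: [500.3, -15.8, 107.9]
tool_rot: [-3.14, -0.006, 3.072]
force: [-1.0, 0.4, -0.2]
width: 85.7
```

```bash
python3 - <<'E'
from h import *
im,d=ctrl.get_image("side"); print(ctrl.read_state()["eef_pos"],ctrl.tcp_to_tips)
P=cloud("side",d)
m=(abs(P[...,0]-502)<60)&(abs(P[...,1]+13)<65)&(d>0)
Q=P[m]
for y0 in range(-75,55,8):
    s=Q[(Q[:,1]>=y0)&(Q[:,1]<y0+8)&(Q[:,2]>66)]
    if len(s): print(y0,len(s),np.sort(s[:,2])[:3].round(1),s[:,0].min().round(),s[:,0].max().round())
s=Q[(Q[:,2]>56)&(Q[:,2]<64)]; print(len(s), s.min(0),s.max(0))
cv2.imwrite("pics/b1.png",cv2.resize(im[130:330,170:370],None,fx=3,fy=3,interpolation=2))
E
```

```text
[499.59794165 -15.25835238 107.4537539 ] 11.0
-75 153 [116.6 117.  117.7] 484.0 508.0
-67 1286 [109.7 110.8 111. ] 464.0 543.0
-59 3059 [118.7 123.4 125.6] 442.0 545.0
-51 2160 [165.9 167.4 168.5] 442.0 529.0
-43 943 [172.3 172.4 173.3] 443.0 534.0
-35 584 [184.8 188.  188.8] 442.0 537.0
-27 393 [195.  197.  197.4] 442.0 538.0
-19 265 [171.7 199.  201.6] 442.0 491.0
-11 190 [170.5 170.7 173.2] 443.0 492.0
-3 88 [172.  176.6 178.6] 447.0 492.0
5 158 [173.5 173.7 176.4] 446.0 491.0
13 139 [163.6 164.7 166.3] 446.0 497.0
21 201 [110.2 110.6 110.8] 445.0 515.0
29 51 [113.1 115.7 116.5] 490.0 506.0
37 12 [149.  157.9 161.1] 493.0 501.0
45 38 [156.1 156.7 158.9] 493.0 504.0
366 [476.57538252 -40.82993178  56.04557838] [530.59111788  14.5835115   63.34638415]
```

View pics/b1.png

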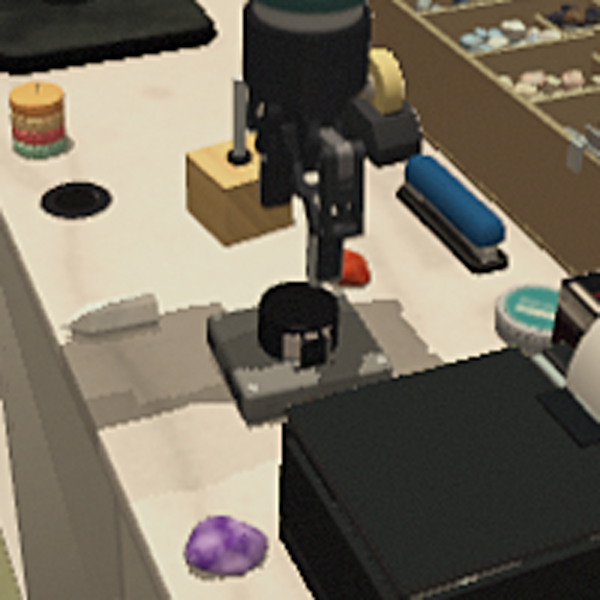

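>>> {"fn": "send_rows", "kwargs": {
  "rows": [
    {"x": 0.3, "y": 0.1, "z": -2, "roll": 0, "claw": 0},
    {"x": 0.3, "y": 0.1, "z": -4, "roll": 0, "claw": 0},
    {"x": 0.3, "y": 0.1, "z": -4, "roll": 0, "claw": 0},
    {"x": 0.3, "y": 0.1, "z": -4, "roll": 0, "claw": 0}
  ]
}}

```text
clock: 3.45
eef_pos: [504.9, -12.1, 72.6]
tool_rot: [3.142, -0.001, 3.076]
force: [-0.1, -0.1, 1.0]
width: 85.6
```

>>> {"fn": "send_rows", "kwargs": {
  "rows": [
    {"x": -0.13, "y": -0.1, "z": -2.45, "roll": 0, "claw": 0},
    {"x": -0.13, "y": -0.1, "z": -2.45, "roll": 0, "claw": 0},
    {"x": -0.13, "y": -0.1, "z": -2.45, "roll": 0, "claw": 0},
    {"x": -0.13, "y": -0.1, "z": -2.45, "roll": 0, "claw": 1},
    {"x": -0.13, "y": -0.1, "z": -2.45, "roll": 0, "claw": 1}
  ]
}}

```text
clock: 3.87
eef_pos: [504.7, -13.3, 49.3]
tool_rot: [3.141, 0.002, 3.075]
force: [-0.4, 0.3, 4.1]
width: 64.0
```

>>> {"fn": "send_rows", "kwargs": {
  "rows": [
    {"x": 0, "y": 0, "z": 0, "roll": 0, "claw": 1},
    {"x": 0, "y": 0, "z": 0, "roll": 0, "claw": 1},
    {"x": 0, "y": 0, "z": 0, "roll": 0, "claw": 1},
    {"x": 0, "y": 0, "z": 0, "roll": 0, "claw": 1}
  ]
}}

```text
clock: 4.2
eef_pos: [505.0, -13.3, 50.5]
tool_rot: [3.141, 0.003, 3.075]
force: [-2.5, 0.3, 20.2]
width: 53.0
```

```bash
python3 - <<'E'
from h import *
im,d=ctrl.get_image("side"); s=ctrl.read_state(); print(s["eef_pos"],s["force"],s["width"],ctrl.tcp_to_tips)
P=cloud("side",d)
m=(abs(P[...,0]-502)<20)&(P[...,1]<-42)&(P[...,1]>-72)&(d>0)&(P[...,2]>33)
v,u=np.where(m)
for r in range(v.min(),v.max()+1,2):
    q=P[r][m[r]]
    if len(q): print(r,len(q),np.median(q,0).round(1))
cv2.imwrite("pics/b2.png",cv2.resize(im[190:280,220:320],None,fx=6,fy=6,interpolation=2))
E
```

```text
[504.96358308 -13.35126873  50.54981079] [-3.14818141  0.42700666 19.63555955] 53.07621206571645 11.0
0 9 [490.2 -49.6 485.8]
2 9 [491.4 -49.4 483.3]
4 10 [491.7 -48.6 480.5]
6 11 [492.1 -49.5 478.1]
8 12 [490.9 -50.  475.6]
10 13 [491.3 -49.4 472.9]
12 12 [492.5 -50.6 470.5]
14 13 [492.9 -51.1 467.9]
16 14 [492.5 -54.5 465.8]
18 18 [495.4 -54.8 463.1]
20 19 [496.3 -54.7 460.5]
22 22 [499.7 -54.7 457.6]
24 24 [501.  -54.7 454.8]
26 26 [500.8 -54.5 452.3]
28 26 [501.7 -54.7 449.5]
30 25 [502.5 -55.2 446.6]
32 26 [501.5 -55.1 444.1]
34 26 [502.  -54.4 441.3]
36 26 [502.  -55.  438.5]
38 25 [500.8 -54.5 435.9]
40 26 [502.4 -54.8 433.1]
42 25 [501.4 -55.1 430.4]
44 25 [502.  -54.6 427.5]
46 25 [501.5 -55.6 425. ]
48 25 [500.7 -55.9 422. ]
50 25 [500.9 -57.1 419.7]
52 23 [502.7 -56.9 416.6]
54 26 [501.7 -57.6 413.9]
56 26 [501.9 -57.3 411.1]
58 25 [501.6 -57.2 408.2]
60 25 [501.7 -57.2 405.4]
62 25 [501.7 -57.1 402.5]
64 25 [501.1 -57.3 399.4]
66 24 [503.2 -57.8 396.3]
68 25 [502.4 -57.5 393.4]
70 24 [501.9 -57.4 390.5]
72 23 [502.5 -57.1 387.6]
74 25 [500.8 -57.6 385. ]
76 25 [501.6 -57.
[... 1635 characters left out ...]
8 159.7]
200 12 [500.4 -50.4 155.9]
202 12 [500.9 -50.5 151.7]
204 12 [499.1 -53.8 149.4]
206 12 [498.2 -54.1 147. ]
208 12 [497.4 -57.8 144.3]
210 14 [497.3 -54.6 138.1]
212 2 [497.2 -42.2 125.9]
216 2 [489.9 -53.9 126.2]
218 7 [492.5 -43.7 114.1]
220 8 [491.1 -43.7 110.5]
222 6 [492.3 -46.4 107. ]
224 5 [491.1 -47.6 102.9]
226 6 [490.3 -56.4 105.3]
228 13 [494.4 -59.6  98.8]
230 13 [498.1 -66.2  99.6]
232 15 [491.9 -68.9  97.4]
234 16 [496.6 -69.7  93.6]
236 11 [496.4 -50.2  74.5]
238 12 [499.2 -51.7  70.4]
240 12 [498.9 -50.5  65. ]
242 12 [498.3 -52.   60.2]
244 11 [497.8 -51.7  55.1]
246 11 [498.9 -48.8  50.5]
248 2 [500.2 -42.8  40.4]
250 2 [513.7 -47.   34.5]
252 2 [488.5 -45.4  35.8]
```

View pics/b2.png

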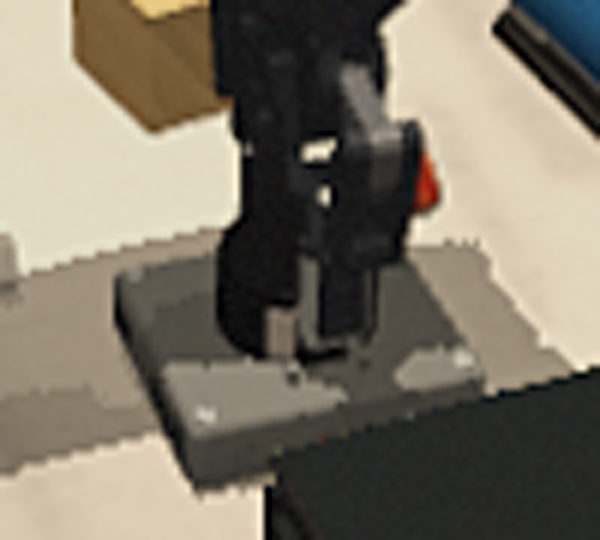

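>>> {"fn": "send_rows", "kwargs": {
  "rows": [
    {"x": 0, "y": 0, "z": 0.15, "roll": -5, "claw": 1},
    {"x": 0, "y": 0, "z": 0.15, "roll": -11, "claw": 1},
    {"x": 0, "y": 0, "z": 0.15, "roll": -18, "claw": 1},
    {"x": 0, "y": 0, "z": 0.15, "roll": -25, "claw": 1},
    {"x": 0, "y": 0, "z": 0.15, "roll": -30, "claw": 1}
  ]
}}

```text
clock: 4.67
eef_pos: [505.1, -13.3, 50.9]
tool_rot: [3.14, 0.002, 2.546]
force: [1.0, -0.8, 6.9]
width: 52.4
```

>>> {"fn": "send_rows", "kwargs": {
  "rows": [
    {"x": 0, "y": 0, "z": 0, "roll": -5, "claw": 1},
    {"x": 0, "y": 0, "z": 0, "roll": -11, "claw": 1},
    {"x": 0, "y": 0, "z": 0, "roll": -16, "claw": 1},
    {"x": 0, "y": 0, "z": 0, "roll": -16, "claw": 1},
    {"x": 0, "y": 0, "z": 0, "roll": -16, "claw": 1}
  ]
}}

```text
clock: 5.08
eef_pos: [505.3, -13.4, 50.9]
tool_rot: [3.139, 0.002, 2.272]
force: [0.1, -0.5, 6.6]
width: 52.9
```

>>> {"fn": "send_rows", "kwargs": {
  "rows": [
    {"x": 0, "y": 0, "z": 0.4, "roll": 0, "claw": 1},
    {"x": 0, "y": 0, "z": 0.8, "roll": 0, "claw": 1},
    {"x": 0, "y": 0, "z": 1.2, "roll": 0, "claw": 1},
    {"x": 0, "y": 0, "z": 2.0, "roll": 0, "claw": 1},
    {"x": 0, "y": 0, "z": 3.0, "roll": 0, "claw": 1}
  ]
}}

```text
clock: 5.5
eef_pos: [503.0, -13.0, 79.8]
tool_rot: [-3.141, -0.002, 2.272]
force: [1.0, 0.5, -1.5]
width: 53.0
```

```bash
python3 - <<'E'
from h import *
im,d=ctrl.get_image("side"); s=ctrl.read_state(); print(s["eef_pos"],s["force"],s["torque"],s["width"],s["qpos"])
cv2.imwrite("pics/b3.png",cv2.resize(im[190:280,220:320],None,fx=6,fy=6,interpolation=2))
E
```

```text
[504.19585679 -13.07984889  81.59565377] [-0.83249824  0.18872907  0.99174364] [ 0.05976283 -0.03862537  0.01257703] 52.37288879795437 [-0.19362532  0.69608196  0.24681042  2.05825797 -0.38761015  0.4293687
  1.05423107]
```

View pics/b3.png

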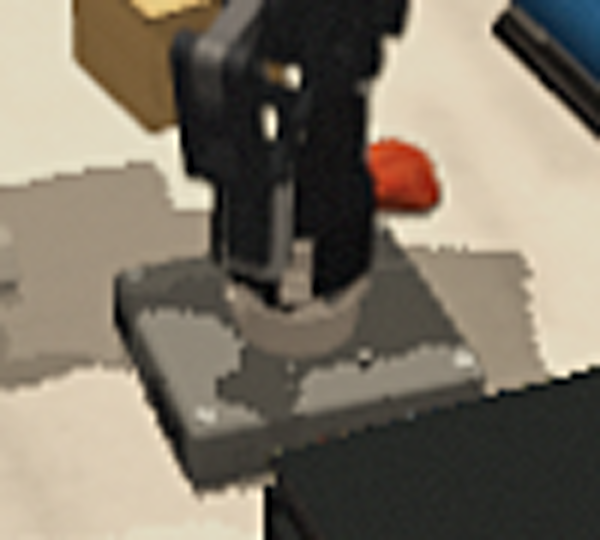

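>>> {"fn": "send_rows", "kwargs": {
  "rows": [
    {"x": 0, "y": 1, "z": 1, "roll": -5, "claw": 1},
    {"x": 0, "y": 4, "z": 1, "roll": -10, "claw": 1},
    {"x": -0.3, "y": 7.5, "z": 1, "roll": -15, "claw": 1},
    {"x": -0.3, "y": 10.6, "z": 1, "roll": -20, "claw": 1},
    {"x": -0.3, "y": 10.6, "z": -1, "roll": -20, "claw": 1}
  ]
}}

```text
clock: 5.97
eef_pos: [501.7, 103.6, 71.4]
tool_rot: [3.135, -0.005, 1.933]
force: [0.1, 0.5, -1.6]
width: 52.5
```

>>> {"fn": "send_rows", "kwargs": {
  "rows": [
    {"x": 0, "y": 0, "z": -2, "roll": 0, "claw": 1},
    {"x": 0, "y": 0, "z": -3.5, "roll": 0, "claw": 1},
    {"x": 0, "y": 0, "z": -4.5, "roll": 0, "claw": 1},
    {"x": 0, "y": 0, "z": -4.5, "roll": 0, "claw": 1},
    {"x": 0, "y": 0, "z": -4.5, "roll": 0, "claw": 1}
  ]
}}

```text
clock: 6.38
eef_pos: [500.7, 92.4, 24.4]
tool_rot: [-3.141, -0.0, 1.923]
force: [0.2, 0.7, -0.7]
width: 52.4
```

>>> {"fn": "send_rows", "kwargs": {
  "rows": [
    {"x": 0, "y": 0, "z": -0.1, "roll": 0, "claw": 1},
    {"x": 0, "y": 0, "z": -0.2, "roll": 0, "claw": 1},
    {"x": 0, "y": 0, "z": -0.3, "roll": 0, "claw": 1},
    {"x": 0, "y": 0, "z": -0.35, "roll": 0, "claw": 1},
    {"x": 0, "y": 0, "z": -0.35, "roll": 0, "claw": 1}
  ]
}}

```text
clock: 6.8
eef_pos: [500.9, 92.6, 21.1]
tool_rot: [3.141, -0.0, 1.923]
force: [-0.3, 0.5, -0.6]
width: 52.7
```

>>> {"fn": "send_rows", "kwargs": {
  "rows": [
    {"x": 0, "y": 0, "z": -0.1, "roll": 0, "claw": 1},
    {"x": 0, "y": 0, "z": -0.1, "roll": 0, "claw": 1},
    {"x": 0, "y": 0, "z": -0.2, "roll": 0, "claw": 1},
    {"x": 0, "y": 0, "z": -0.2, "roll": 0, "claw": 1}
  ]
}}

```text
clock: 7.13
eef_pos: [500.9, 92.7, 20.7]
tool_rot: [3.14, -0.001, 1.923]
force: [-4.8, 0.4, 18.6]
width: 52.7
```

>>> {"fn": "send_rows", "kwargs": {
  "rows": [
    {"x": 0, "y": 0, "z": 0.1, "roll": 0, "claw": 0.1},
    {"x": 0, "y": 0, "z": 0.1, "roll": 0, "claw": 0.1},
    {"x": 0, "y": 0, "z": 0.1, "roll": 0, "claw": 0.1},
    {"x": 0, "y": 0, "z": 0.1, "roll": 0, "claw": 0.1}
  ]
}}

```text
clock: 7.47
eef_pos: [500.8, 92.6, 19.7]
tool_rot: [3.142, 0.0, 1.923]
force: [0.5, 0.2, 0.7]
width: 77.0
```

>>> {"fn": "send_rows", "kwargs": {
  "rows": [
    {"x": 0, "y": 0, "z": 1, "roll": 0, "claw": 0.1},
    {"x": 0, "y": 0, "z": 4, "roll": 0, "claw": 0},
    {"x": 0, "y": 0, "z": 8, "roll": 0, "claw": 0},
    {"x": 0, "y": 0, "z": 12, "roll": 0, "claw": 0},
    {"x": 0, "y": 0, "z": 16, "roll": 0, "claw": 0}
  ]
}}

```text
clock: 7.88
eef_pos: [500.0, 92.3, 181.8]
tool_rot: [-3.14, 0.0, 1.923]
force: [0.7, 0.6, -0.1]
width: 85.4
```

>>> {"fn": "send_rows", "kwargs": {
  "rows": [
    {"x": 1, "y": 2, "z": 2, "roll": 0, "claw": 0},
    {"x": 2, "y": 5, "z": 2, "roll": 0, "claw": 0},
    {"x": 3.7, "y": 8, "z": 2, "roll": 0, "claw": 0},
    {"x": 3.7, "y": 9.1, "z": 2, "roll": 0, "claw": 0},
    {"x": 3.7, "y": 9.1, "z": 2, "roll": 0, "claw": 0}
  ]
}}

```text
clock: 8.3
eef_pos: [537.6, 187.8, 199.8]
tool_rot: [3.141, -0.002, 1.929]
force: [-0.5, 0.4, -0.4]
width: 85.6
```

```bash
python3 - <<'E'
from h import *
s=ctrl.read_state(); print(s["eef_pos"],s["width"],s["qpos"].round(2))
for n in("top","side"):
    im,d=ctrl.get_image(n); cv2.imwrite(f"pics/{n}4.png",im)
    P=cloud(n,d)
    def st(c,r,lo,hi):
        m=(np.hypot(P[...,0]-c[0],P[...,1]-c[1])<r)&(P[...,2]>lo)&(P[...,2]<hi)&(d>0); q=P[m]
        if len(q)>3: print(n,c,len(q),np.median(q,0).round(1),((q.min(0)+q.max(0))/2).round(1),np.ptp(q,axis=0).round(1))
    st((501,93),45,24,36); st((503,-13),27,43,52); st((538,183),20,115,138)
    for q,z in(("rocker_a_pivot",40.5),("rocker_b_pivot",40.5),("rocker_c_pivot",40.5),("unit",0),("cap",0),("socket",56),("quartz",0),("jasper",0)):
        for e in ctrl.place_of(n,q)[:4]: print(n,q,np.round(e["uv"],1),round(e["confidence"],2),at_z(n,e["uv"],z).round(1))
K,T=cal("top")
a=cv2.imread("pics/top4.png")[182:222,270:325]; b=cv2.imread("pics/side4.png")[220:285,235:315]
a=cv2.resize(a,(550,400),interpolation=2);b=cv2.resize(b,None,fx=8,fy=8,interpolation=2)
cv2.imwrite("pics/a4.png",a);cv2.imwrite("pics/b4.png",b)
E
```

```text
[537.61688421 187.80512823 199.82578316] 85.60246236677798 [-0.73  0.62  0.55  1.8  -0.43  0.83  0.38]
top (501, 93) 294 [499.   93.6  30.4] [498.7  93.5  30. ] [66.1 50.9 11.9]
top (503, -13) 61 [501.8 -12.1  46.1] [501.7 -12.1  47.3] [45.8 39.1  8.2]
top rocker_a_pivot [225.8 185.8] 0.21 [538.  186.8  40.5]
top unit [299.9 200.2] 0.64 [503.2 -24.9   0. ]
top unit [343.9 237. ] 0.49 [ 396.9 -147.2    0. ]
top cap [260.9 200.4] 0.75 [503.   87.8   0. ]
top socket [226.4 184.5] 0.57 [538.4 184.   56. ]
top quartz [262.6 237.1] 0.66 [397.1  83.5   0. ]
top jasper [261.6 172.5] 0.49 [585.9  85.3   0. ]
side (501, 93) 309 [499.1  89.1  29.8] [499.6  94.   28.4] [65.6 55.1  8.6]
side (503, -13) 106 [503.  -14.4  45. ] [503.9 -13.5  45.4] [47.1 41.4  4.6]
side (538, 183) 32 [537.9 180.6 125.9] [539.3 183.9 123. ] [10.5 11.9 15.2]
side rocker_a_pivot [269.9 240.9] 0.47 [502.7 -19.8  40.5]
side rocker_b_pivot [206.3 238.7] 0.22 [386.2  33.6  40.5]
side rocker_c_pivot [266.2 238.7] 0.6 [498.6 -10.5  40.5]
side unit [265.7 255.9] 0.69 [496.5 -15.3   0. ]
side cap [250.6 225.4] 0.77 [507.1  95.4   0. ]
side socket [248.4 180.2] 0.63 [542.3 199.3  56. ]
side socket [271.9 237.9] 0.46 [501.7 -30.5  56. ]
side jasper [284.7 219.8] 0.61 [589.2  87.1   0. ]
side jasper [270.1 239.6] 0.41 [527.1  31.2   0. ]
```

View pics/a4.png

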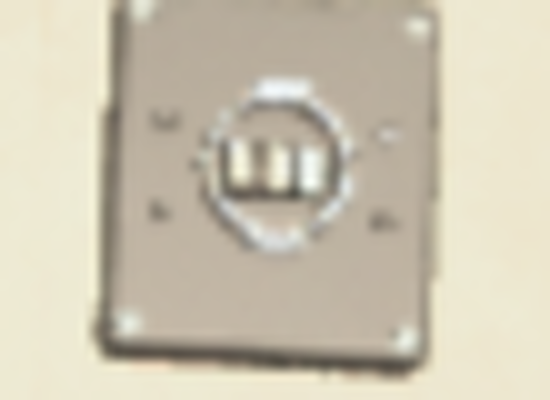

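View pics/b4.png

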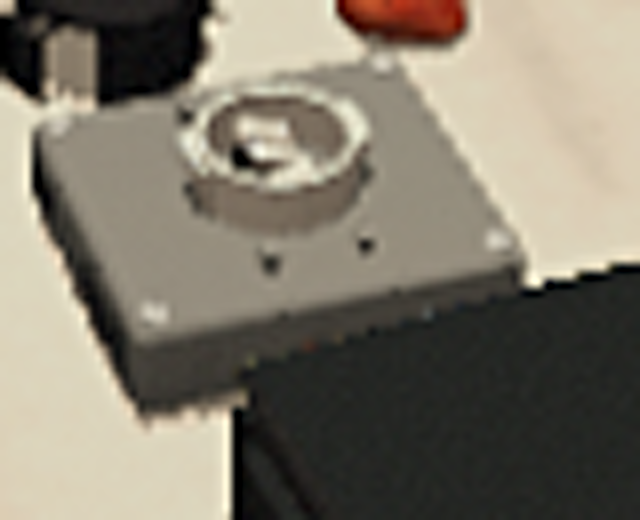

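```bash
python3 - <<'E'
from h import *
im=cv2.imread("pics/top4.png")
print("top cols 291-304, rows 193-203")
for r in range(193,204): print(r,[tuple(int(x) for x in im[r,c]) for c in range(292,304)])
im=cv2.imread("pics/side4.png")
K,T=cal("side"); Ti=np.linalg.inv(T)
for dy in(10,0,-10):
  for dx in(-5,0,5):
    # unit frame yaw -3.8deg centre
    a=-0.066; x=503.8+dx*np.cos(a)-dy*np.sin(a); y=-13.2+dx*np.sin(a)+dy*np.cos(a)
    for n in("top","side"):
        K,T=cal(n); p=np.linalg.inv(T)@[x,y,40.5,1]; uv=K@p[:3]/p[2]; print(dy,dx,n,uv[:2].round(1),end=" ")
    print()
for r in range(234,245): print(r,im[r,262:276].mean(1).round().astype(int))
E
```

```text
top cols 291-304, rows 193-203
193 [(189, 200, 201), (159, 176, 181), (136, 149, 158), (144, 159, 170), (148, 164, 175), (150, 166, 177), (147, 163, 174), (130, 145, 156), (103, 116, 124), (129, 134, 138), (193, 193, 193), (190, 203, 210)]
194 [(178, 189, 193), (162, 177, 187), (152, 169, 180), (156, 173, 184), (157, 174, 185), (157, 174, 185), (157, 174, 186), (153, 170, 182), (146, 161, 173), (121, 133, 144), (134, 139, 143), (212, 219, 217)]
195 [(168, 180, 186), (168, 182, 192), (163, 179, 189), (156, 173, 183), (156, 173, 184), (160, 178, 189), (157, 175, 186), (157, 174, 185), (159, 176, 186), (149, 165, 177), (125, 138, 150), (157, 171, 180)]
196 [(125, 133, 137), (211, 218, 218), (189, 207, 212), (127, 143, 151), (130, 147, 156), (174, 196, 200), (158, 176, 183), (143, 158, 167), (175, 188, 194), (165, 182, 191), (147, 164, 177), (123, 135, 143)]
197 [(108, 120, 125), (208, 224, 225), (206, 227, 230), (127, 145, 153), (129, 147, 157), (198, 222, 226), (209, 225, 227), (146, 156, 159), (221, 228, 223), (224, 233, 230), (167, 184, 187), (112, 122, 128)]
198 [(105, 119, 126), (2
[... 1638 characters left out ...]
ide [273.1 241.3] 
234 [ 87  92 113 154 144 124 115 114 114 106 109 109 108 103]
235 [ 93  98 146 214 209 191 182 183 179  99 107 109 108 107]
236 [ 95  97 141 205 197 193 198 209 209 120 104 108 109 108]
237 [ 97  98 101 139 143 170 158 173 171 141  99 110 106 104]
238 [ 87  99  38  82 188 233 205 200 185 176 135 121 121 112]
239 [133 114   0  10 129 216 203 201 195 190 193 175 131 126]
240 [192 170  32   0  28  66  66  90 132 175 217 214 149 158]
241 [175 183 124 130 125  71  96 163 192 221 218 214 196 182]
242 [100 111 153 171 169 142 168 218 211 208 197 189 194 144]
243 [110 107 106  99 105 139 151 166 163 156 120  88  92  94]
244 [111 109 109 108 107 107 100  90  97  99 100  96 102 102]
```

>>> {"fn": "send_rows", "kwargs": {
  "rows": [
    {"x": 0, "y": 0, "z": 0, "roll": 0, "claw": 0},
    {"x": 0, "y": 0, "z": 0, "roll": 0, "claw": 0}
  ]
}}

```text
clock: 9.37
eef_pos: [537.8, 183.6, 199.8]
tool_rot: [-3.142, -0.0, 1.923]
force: [0.2, 0.6, 0.7]
width: 85.6
```

>>> {"fn": "send_rows", "kwargs": {
  "rows": [
    {"x": 0.1, "y": 0, "z": -3, "roll": 0, "claw": 0},
    {"x": 0.1, "y": 0, "z": -6, "roll": 0, "claw": 0},
    {"x": 0.1, "y": 0, "z": -9, "roll": 0, "claw": 0},
    {"x": 0.1, "y": 0, "z": -10.8, "roll": 0, "claw": 0},
    {"x": 0.1, "y": 0, "z": -10.8, "roll": 0, "claw": 0}
  ]
}}

```text
clock: 9.78
eef_pos: [536.0, 183.1, 88.2]
tool_rot: [-3.134, -0.0, 1.923]
force: [-0.7, -0.1, 0.4]
width: 85.1
```

>>> {"fn": "send_rows", "kwargs": {
  "rows": [
    {"x": 0, "y": 0, "z": 0, "roll": 0, "claw": 1},
    {"x": 0, "y": 0, "z": 0, "roll": 0, "claw": 1},
    {"x": 0, "y": 0, "z": 0, "roll": 0, "claw": 1},
    {"x": 0, "y": 0, "z": 0, "roll": 0, "claw": 1},
    {"x": 0, "y": 0, "z": 0, "roll": 0, "claw": 1}
  ]
}}

```text
clock: 10.2
eef_pos: [539.4, 183.9, 93.0]
tool_rot: [3.14, -0.0, 1.923]
force: [0.0, 0.8, 0.4]
width: 25.6
```

>>> {"fn": "send_rows", "kwargs": {
  "rows": [
    {"x": 0, "y": 0, "z": 0, "roll": 0, "claw": 1},
    {"x": 0, "y": 0, "z": 0, "roll": 0, "claw": 1},
    {"x": 0, "y": 0, "z": 0, "roll": 0, "claw": 1}
  ]
}}

```text
clock: 10.45
eef_pos: [539.3, 183.9, 92.6]
tool_rot: [3.14, -0.0, 1.923]
force: [-0.8, -0.7, 6.5]
width: 9.2
```

>>> {"fn": "send_rows", "kwargs": {
  "rows": [
    {"x": 0, "y": 0, "z": 1, "roll": 0, "claw": 1},
    {"x": 0, "y": 0, "z": 2.5, "roll": 0, "claw": 1},
    {"x": 0, "y": 0, "z": 4.5, "roll": 0, "claw": 1},
    {"x": 0, "y": 0, "z": 6.5, "roll": 0, "claw": 1},
    {"x": 0, "y": 0, "z": 8.5, "roll": 0, "claw": 1}
  ]
}}

```text
clock: 10.87
eef_pos: [538.5, 183.4, 178.0]
tool_rot: [-3.141, 0.0, 1.923]
force: [-0.1, 0.2, -0.7]
width: 9.6
```

>>> {"fn": "send_rows", "kwargs": {
  "rows": [
    {"x": 0, "y": -3, "z": 0, "roll": 0, "claw": 1},
    {"x": -1, "y": -6, "z": 0, "roll": 0, "claw": 1},
    {"x": -2, "y": -9, "z": 0, "roll": 0, "claw": 1},
    {"x": -2.5, "y": -12, "z": 0, "roll": 0, "claw": 1},
    {"x": -3, "y": -15, "z": 0, "roll": 0, "claw": 1}
  ]
}}

```text
clock: 11.28
eef_pos: [508.0, 32.4, 177.4]
tool_rot: [3.142, -0.0, 1.924]
force: [0.3, 0.5, -0.7]
width: 9.1
```

>>> {"fn": "send_rows", "kwargs": {
  "rows": [
    {"x": 0, "y": -2, "z": 0, "roll": 0, "claw": 1},
    {"x": 0, "y": -4, "z": 0, "roll": 0, "claw": 1},
    {"x": 0, "y": -5.7, "z": 0, "roll": 0, "claw": 1},
    {"x": 0, "y": -5.7, "z": 0, "roll": 0, "claw": 1},
    {"x": 0, "y": -5.7, "z": 0, "roll": 0, "claw": 1}
  ]
}}

```text
clock: 11.7
eef_pos: [508.7, -24.1, 177.2]
tool_rot: [3.141, -0.0, 1.921]
force: [0.6, 0.3, 0.2]
width: 9.4
```

```bash
python3 - <<'E'
from h import *
im,d=ctrl.get_image("side"); s=ctrl.read_state(); print(s["eef_pos"],s["width"])
c=s["eef_pos"]; P=cloud("side",d)
m=(np.hypot(P[...,0]-c[0],P[...,1]-c[1])<16)&(P[...,2]>c[2]-95)&(P[...,2]<c[2]-15)&(d>0)
v,u=np.where(m)
for r in range(v.min(),v.max()+1,2):
    k=np.where(m[r])[0]
    if len(k): print(r,k.min(),k.max(),P[r,k].mean(0).round(1))
K,T=cal("side")
for dz in(-86.6,-40,-31):
    p=np.linalg.inv(T)@[c[0],c[1],c[2]+dz,1]; print(dz,(K@p[:3]/p[2])[:2].round(1))
cv2.imwrite("pics/b5.png",cv2.resize(im[170:270,215:325],None,fx=6,fy=6,interpolation=2))
E
```

```text
[508.67910173 -22.77332352 177.01448368] 9.660769985218904
191 273 278 [506.9 -26.9 160.6]
193 273 278 [507.1 -27.  156.3]
195 271 279 [507.7 -23.9 150. ]
197 270 280 [507.2 -25.4 146.6]
199 271 280 [505.9 -30.4 145.4]
201 272 279 [505.4 -31.8 141.9]
203 273 277 [507.1 -26.5 134. ]
205 273 277 [507.2 -26.8 129.7]
207 273 277 [507.4 -26.6 125. ]
209 273 277 [507.7 -26.4 120.2]
211 273 276 [506.9 -26.3 115.8]
213 274 276 [508.  -26.7 111.2]
215 274 275 [508.2 -24.3 104.9]
217 274 275 [508.7 -23.8  99.8]
219 274 275 [507.9 -25.8  96.6]
221 274 275 [508.7 -24.6  90.9]
-86.6 [274.1 220.7]
-40 [275.  200.5]
-31 [275.1 196.4]
```

View pics/b5.png

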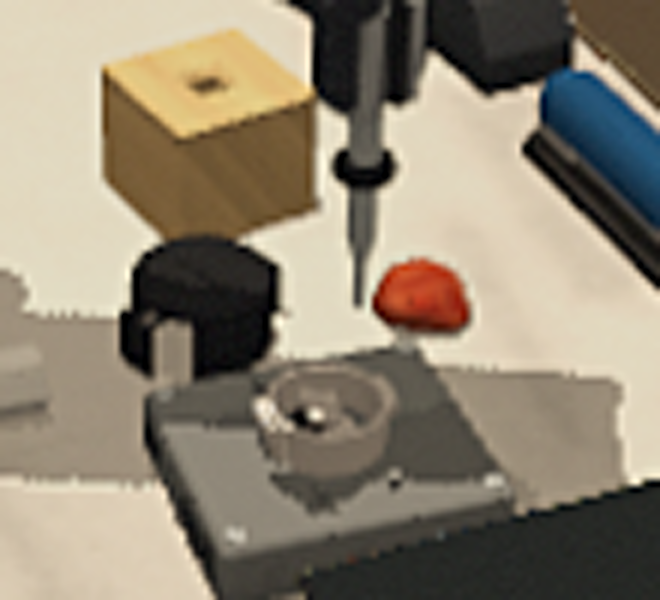

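>>> {"fn": "send_rows", "kwargs": {
  "rows": [
    {"x": 0, "y": 0, "z": -2, "roll": 0, "claw": 1},
    {"x": 0, "y": 0, "z": -3.5, "roll": 0, "claw": 1},
    {"x": 0, "y": 0, "z": -4.3, "roll": 0, "claw": 1},
    {"x": 0, "y": 0, "z": -4.3, "roll": 0, "claw": 1},
    {"x": 0, "y": 0, "z": -4.3, "roll": 0, "claw": 1}
  ]
}}

```text
clock: 12.17
eef_pos: [508.7, -22.6, 133.7]
tool_rot: [-3.141, -0.001, 1.924]
force: [0.1, -0.3, -0.1]
width: 9.4
```

>>> {"fn": "send_rows", "kwargs": {
  "rows": [
    {"x": 0, "y": -0.1, "z": -0.3, "roll": 0, "claw": 1},
    {"x": 0, "y": -0.1, "z": -0.5, "roll": 0, "claw": 1},
    {"x": 0, "y": -0.1, "z": -0.7, "roll": 0, "claw": 1},
    {"x": 0, "y": -0.1, "z": -0.85, "roll": 0, "claw": 1},
    {"x": 0, "y": -0.1, "z": -0.85, "roll": 0, "claw": 1}
  ]
}}

```text
clock: 12.58
eef_pos: [509.5, -24.5, 125.5]
tool_rot: [3.14, 0.001, 1.923]
force: [1.5, -0.1, 1.1]
width: 9.6
```

>>> {"fn": "send_rows", "kwargs": {
  "rows": [
    {"x": 0, "y": 0, "z": -0.05, "roll": 0, "claw": 1},
    {"x": 0, "y": 0, "z": -0.1, "roll": 0, "claw": 1},
    {"x": 0, "y": 0, "z": -0.1, "roll": 0, "claw": 1}
  ]
}}

```text
clock: 12.83
eef_pos: [509.5, -24.5, 124.7]
tool_rot: [3.14, 0.001, 1.923]
force: [1.8, -0.0, 3.5]
width: 9.1
```

>>> {"fn": "send_rows", "kwargs": {
  "rows": [
    {"x": 0, "y": 0, "z": -0.08, "roll": 0, "claw": 1},
    {"x": 0, "y": 0, "z": -0.08, "roll": 0, "claw": 1},
    {"x": 0, "y": 0, "z": -0.08, "roll": 0, "claw": 1}
  ]
}}

```text
clock: 13.08
eef_pos: [509.6, -24.6, 124.3]
tool_rot: [3.14, 0.001, 1.923]
force: [0.7, -0.1, 9.1]
width: 9.8
```

>>> {"fn": "send_rows", "kwargs": {
  "rows": [
    {"x": 0, "y": 0, "z": 1, "roll": 0, "claw": 1},
    {"x": 0, "y": 0, "z": 3, "roll": 0, "claw": 1},
    {"x": 0, "y": 0, "z": 5.4, "roll": 0, "claw": 1},
    {"x": 0, "y": 3, "z": 5.4, "roll": 0, "claw": 1},
    {"x": 0, "y": 6.5, "z": 5.4, "roll": 0, "claw": 1}
  ]
}}

```text
clock: 13.5
eef_pos: [509.0, 38.3, 179.3]
tool_rot: [3.14, 0.002, 1.917]
force: [0.1, 0.6, 0.4]
width: 9.6
```

>>> {"fn": "send_rows", "kwargs": {
  "rows": [
    {"x": 0.6, "y": 4, "z": 0, "roll": 0, "claw": 1},
    {"x": 1.4, "y": 8, "z": 0, "roll": 0, "claw": 1},
    {"x": 2.2, "y": 11, "z": 0, "roll": 0, "claw": 1},
    {"x": 3, "y": 13.5, "z": 0, "roll": 0, "claw": 1},
    {"x": 3, "y": 14.3, "z": 0, "roll": 0, "claw": 1}
  ]
}}

```text
clock: 13.92
eef_pos: [538.6, 189.2, 177.1]
tool_rot: [-3.142, -0.002, 1.93]
force: [0.8, 2.1, -0.3]
width: 9.3
```

```bash
python3 - <<'E'
from h import *
for i in range(3): im,d=ctrl.get_image("side")
s=ctrl.read_state(); print(s["eef_pos"],s["width"],s["tool_rot"],s["force"])
t,_=ctrl.get_image("top")
for r in range(234,245): print(r,im[r,262:276].mean(1).round().astype(int))
for r in range(195,202): print(r,[tuple(int(x) for x in t[r,c]) for c in (293,297,300,301)])
cv2.imwrite("pics/b6.png",np.hstack([cv2.resize(im[155:225,215:295],(480,420),interpolation=2),cv2.resize(im[227:252,255:283],(320,420),interpolation=2)]))
E
```

```text
[537.63275035 183.16827438 177.22400501] 9.318070167574712 [-3.13931367e+00  4.92850732e-04  1.92422130e+00] [ 0.20090015 -0.87798888 -0.23164885]
234 [ 87  93 113 154 145 124 115 114 116 106 108 108 109 104]
235 [ 93  98 146 214 211 192 183 183 179  99 108 111 112 108]
236 [ 97  97 143 206 198 196 200 211 211 120 104 109 108 108]
237 [ 96  98 100 139 144 171 159 174 171 143 101 112 108 105]
238 [ 88 101  40  85 187 233 203 199 185 177 139 127 122 113]
239 [135 116   0  12 128 210 194 194 194 198 175 130 137 128]
240 [192 172  32   0  24 102 170 164 148 165 178 146 138 161]
241 [175 184 126 129 122 130 217 220 197 202 206 201 182 185]
242 [100 112 155 171 166 140 171 208 207 208 201 202 197 147]
243 [110 107 105 101 104 138 149 165 164 158 121  88  92  94]
244 [111 109 111 111 109 106 100  90  99 100  99  97 102 101]
195 [(169, 183, 192), (161, 179, 189), (159, 176, 187), (152, 168, 179)]
196 [(211, 219, 219), (175, 197, 201), (167, 184, 195), (165, 185, 196)]
197 [(210, 225, 226), (199, 223, 227), (204, 220, 224), (205, 227, 230)]
198 [(201, 224, 227), (206, 228, 231), (212, 227, 227), (214, 232, 235)]
199 [(193, 219, 222), (207, 229, 232), (207, 226, 227), (214, 233, 235)]
200 [(133, 152, 159), (188, 212, 216), (194, 214, 218), (216, 230, 231)]
201 [(90, 99, 105), (104, 118, 124), (106, 119, 124), (123, 134, 139)]
```

View pics/b6.png

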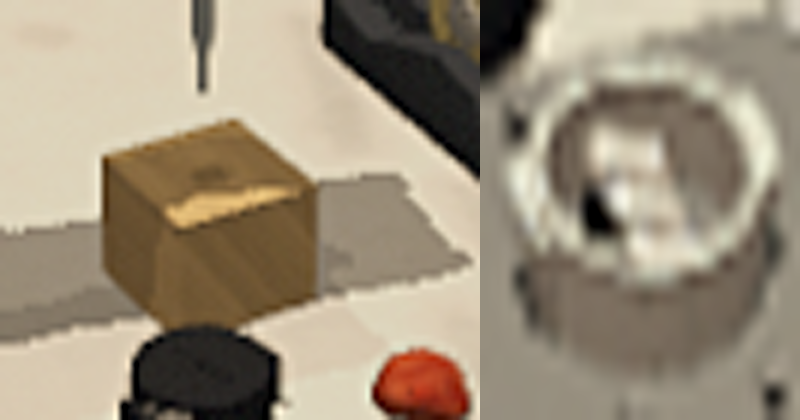

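>>> {"fn": "send_rows", "kwargs": {
  "rows": [
    {"x": 0.1, "y": 0, "z": -1, "roll": 0, "claw": 1},
    {"x": 0.1, "y": 0, "z": -2, "roll": 0, "claw": 1},
    {"x": 0.1, "y": 0, "z": -2.5, "roll": 0, "claw": 1},
    {"x": 0.1, "y": 0, "z": -2.5, "roll": 0, "claw": 1},
    {"x": 0.1, "y": 0, "z": -2.5, "roll": 0, "claw": 1}
  ]
}}

```text
clock: 14.53
eef_pos: [539.4, 182.8, 151.8]
tool_rot: [-3.14, 0.0, 1.922]
force: [-0.0, -0.9, 0.1]
width: 9.6
```

>>> {"fn": "send_rows", "kwargs": {
  "rows": [
    {"x": 0, "y": 0.1, "z": 0, "roll": 0, "claw": 1},
    {"x": 0, "y": 0.1, "z": -1, "roll": 0, "claw": 1},
    {"x": 0, "y": 0.1, "z": -2, "roll": 0, "claw": 1},
    {"x": 0, "y": 0.1, "z": -3, "roll": 0, "claw": 1},
    {"x": 0, "y": 0.1, "z": -3, "roll": 0, "claw": 1}
  ]
}}

```text
clock: 14.95
eef_pos: [538.0, 184.4, 120.0]
tool_rot: [-3.137, -0.0, 1.923]
force: [-0.6, -0.1, -0.1]
width: 9.7
```

>>> {"fn": "send_rows", "kwargs": {
  "rows": [
    {"x": 0, "y": 0, "z": -1, "roll": 0, "claw": 1},
    {"x": 0, "y": 0, "z": -1.8, "roll": 0, "claw": 1},
    {"x": 0, "y": 0, "z": -2.5, "roll": 0, "claw": 1},
    {"x": 0, "y": 0, "z": -2.7, "roll": 0, "claw": 1},
    {"x": 0, "y": 0, "z": -2.7, "roll": 0, "claw": 1}
  ]
}}

```text
clock: 15.37
eef_pos: [539.3, 184.4, 94.7]
tool_rot: [-3.14, -0.0, 1.923]
force: [1.0, -0.1, 0.1]
width: 9.4
```

>>> {"fn": "send_rows", "kwargs": {
  "rows": [
    {"x": 0, "y": 0, "z": -0.1, "roll": 0, "claw": 1},
    {"x": 0, "y": 0, "z": -0.2, "roll": 0, "claw": 1},
    {"x": 0, "y": 0, "z": -0.2, "roll": 0, "claw": 1},
    {"x": 0, "y": 0, "z": -0.2, "roll": 0, "claw": 1}
  ]
}}

```text
clock: 15.7
eef_pos: [539.9, 184.7, 93.8]
tool_rot: [3.141, -0.0, 1.923]
force: [0.7, 0.5, 0.5]
width: 9.8
```

>>> {"fn": "send_rows", "kwargs": {
  "rows": [
    {"x": 0, "y": 0, "z": 0, "roll": 0, "claw": 0},
    {"x": 0, "y": 0, "z": 0, "roll": 0, "claw": 0},
    {"x": 0, "y": 0, "z": 0, "roll": 0, "claw": 0},
    {"x": 0, "y": 0, "z": 0, "roll": 0, "claw": 0},
    {"x": 0, "y": 0, "z": 0, "roll": 0, "claw": 0}
  ]
}}

```text
clock: 16.12
eef_pos: [539.8, 184.6, 93.6]
tool_rot: [3.141, -0.0, 1.923]
force: [0.9, 0.4, -1.0]
width: 69.5
```

>>> {"fn": "send_rows", "kwargs": {
  "rows": [
    {"x": 0, "y": 0, "z": 2, "roll": 0, "claw": 0},
    {"x": 0, "y": 0, "z": 5, "roll": 0, "claw": 0},
    {"x": 0, "y": 0, "z": 9, "roll": 0, "claw": 0},
    {"x": 0, "y": 0, "z": 12, "roll": 0, "claw": 0},
    {"x": 0, "y": 0, "z": 15, "roll": 0, "claw": 0}
  ]
}}

```text
clock: 16.53
eef_pos: [539.8, 184.4, 245.4]
tool_rot: [3.141, 0.0, 1.923]
force: [1.0, 0.5, 1.1]
width: 85.6
```

>>> {"fn": "send_rows", "kwargs": {
  "rows": [
    {"x": 0, "y": 0, "z": 2, "roll": 0, "claw": 0},
    {"x": 0, "y": 0, "z": 2, "roll": 0, "claw": 0},
    {"x": 0, "y": 0, "z": 2, "roll": 0, "claw": 0}
  ]
}}

```text
clock: 16.78
eef_pos: [540.2, 184.8, 264.6]
tool_rot: [3.139, -0.0, 1.923]
force: [-0.9, -1.2, -0.2]
width: 85.7
```

```bash
python3 - <<'E'
from h import *
s=ctrl.read_state(); print(s["eef_pos"],s["width"],s["force"])
im,d=ctrl.get_image("side"); P=cloud("side",d)
def st(c,r,lo,hi):
    m=(np.hypot(P[...,0]-c[0],P[...,1]-c[1])<r)&(P[...,2]>lo)&(P[...,2]<hi)&(d>0); q=P[m]
    print(c,len(q),np.median(q,0).round(1),((q.min(0)+q.max(0))/2).round(1),q.max(0).round(1))
st((538,183),20,115,138); st((538,183),20,75,95); st((501,93),45,24,36)
for q in("tape_dispenser","stapler","tin","quartz","amethyst","jasper","candle"):
    for e in ctrl.place_of("side",q)[:1]: print(q,at_z("side",e["uv"],0).round(1))
cv2.imwrite("pics/b7.png",cv2.resize(im[130:330,160:360],None,fx=3,fy=3,interpolation=2))
E
```

```text
[540.22964117 184.81530025 264.56300683] 85.73098841851737 [-0.85190241 -1.2464457  -0.17369752]
(538, 183) 37 [538.9 181.9 123.5] [539.9 183.8 123. ] [544.9 188.9 131. ]
(538, 183) 38 [538.9 180.9  85. ] [540.1 181.4  84.9] [545.6 185.2  94.7]
(501, 93) 305 [499.6  88.4  30. ] [501.5  93.   28.4] [532.4 121.2  32.7]
tape_dispenser [688.1 283.2   0. ]
stapler [703.4 124.6   0. ]
tin [679.2 -23.5   0. ]
quartz [404.   78.8   0. ]
amethyst [ 398.9 -146.9    0. ]
jasper [582.1  82.6   0. ]
candle [421.5 368.8   0. ]
```

View pics/b7.png

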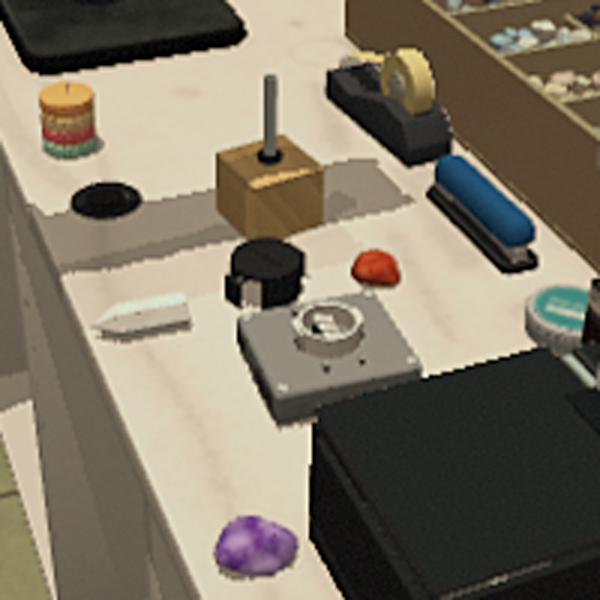

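```bash
python3 -c "
from cell import ctrl
print(ctrl.finish_job())"
```

```text
the job is handed in; nothing more can be done
None
```

The job is handed in at about 17 s on the robot's clock, with every step carried out. The hand-in gives no verdict, so success rests on my own checks.

- **Cap:** I squeezed both tabs, turned the cap 46°, lifted it off and released it near (500, 93) mm. It stands upright on the counter, about 106 mm from the unit's axis. The tab joints can't be read directly. The gripper read 53 mm wide against the listed 56 mm with both tabs in, but the cap turned and lifted freely.
- **Rocker:** The odd one was at the -y end of the row. I pressed its +x end with the stylus tip until it met its stop at about 9 N. In the pictures it now matches the other two in shade and slope, and those two look unchanged.
- **Stylus:** It is back in its stand, released and upright, with its collar seated and its top at about 130 mm, as when home.
- **Bystanders:** None has visibly moved. Seven re-located within about 18 mm of their first positions. The largest shift was the stapler, which the arm never came near, so I take that as detection noise. The card game was left out of the final check; nothing went near it either.
- **Not confirmed:** Rocker angles and contact forces are inferred from pictures and the wrist force, not measured.

I viewed 10 pictures. One early batch of moves was refused because some row values were missing, and nothing moved.

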